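# Side-load a bearing bracket into an undercut fixture

## Task

Load the loose aluminium bearing bracket into the steel fixture: set it on the open end of the fixture's plate and slide it, bevelled nose first, under the two overhanging lips until it is fully home against the stop screw hidden in the pocket at the far end. Press it home with at least 8 N on the stop for half a second, but never let the stop take more than 25 N; then let go, leaving the bracket seated. Leave the other things on the bench alone.

Things in the scene. Friction and masses are not known exactly. Their poses are not given: they have to be found in the camera images.
- bracket: Loose aluminium bracket, 0.18 to 0.33 kg: flat foot 60 (x) x 50 (y) x 8 mm with an upright lug near its rear. The front (+x) 8 mm of the foot, the nose, is bevelled from 8 to 4.5 mm thick. Origin: middle of the foot's underside, x to the nose, z up. It starts upright on the bench, nose within 0.6 rad of world -y.
- lug (a point): Where to grip the bracket: in its lug, on the centre of the bearing bore, 44 mm above the underside and 12 mm behind the bracket's origin. The lug is 34 mm long (x), 16 mm thick (y, grip across this), round-topped, top 61 mm above the underside. Axes as the bracket's.
- nose (a point): Middle of the front edge of the bracket's foot, 30 mm ahead of the bracket's origin and 2 mm above its underside; axes as the bracket's.
- fixture: Steel fixture fixed to the bench: plate 200 (x) x 104 (y) x 10 mm, origin at the centre of its underside, +x the way the bracket slides in (within 0.25 rad of world -y). From x = -100 to 0 mm it is open; from x = 3 to 85 mm two dark lips overhang a channel on the centre line. Lip tops stand 27.5 mm, screw heads 31 mm above the bench.
- mouth (a point): Mouth of the channel: on the plate's top (10 mm above the bench), on the centre line at fixture x = 0. Walls 52.4 mm apart, wider at the mouth (lead-in over the first 13 mm); lip undersides 9.5 mm above the plate; the lips stand 28 mm apart, so the lug passes between them. Axes as the fixture's.
- toes (a point): Midway between two sprung round toes that reach down through the lips at fixture x = 36 mm, y = +-20 mm, to 6.5 mm above the plate. The foot lifts them 1.5 mm and each presses on it with about 2 N, so the bracket drags by some 2 to 8 N (friction varies, more if pressed down) and stays where it is left.
- stop: Stop block closing the channel's end, 27 mm wide, 18 mm high; face at fixture x = 78 to 84 mm, hood 9.5 mm above the plate reaching 22 mm from it over the nose. From the face a screw sticks out toward the nose by 3 to 21 mm: set anew each run, unseen, not in this pose. Its sprung tip gives 3 mm at 0.5 N/mm, then it is rigid. Origin: face's foot on the plate, mid-width; axes as the fixture's.
- caliper: Digital caliper lying behind the fixture, 75x232x15 mm; bystander. Origin under its middle.
- tape: Small roll of black tape, 53 mm across, 19 mm high; bystander. Origin under its middle.
- block: Small black block, 26x34x18 mm; bystander.
- weight: Round metal check weight with a neck, 30 mm across, 48 mm high; bystander.
Things that resemble listed ones, but are neither listed nor needed, are in the scene too. There is more than one size of the bracket; the one meant has the size given above.

How it is judged:
By the outcome, as a careful person would: the job done as asked, in the order asked, and still so for the second after the job is handed in, with the robot touching nothing.
It also fails if it takes over 51 s, if anything falls off the work surface, if the arm or the gripper's body presses on something with over 40 N, if the wrist force passes 120 N, or if a joint passes its speed limit or range.

## Robot

A 6-joint arm with a two-finger parallel gripper is mounted at the origin on a cart in front of the work surface, level with it; the furniture and walls round the work are solid. World frame = base frame: x ahead of the robot, y to its left, z up, the work surface at z = 0. Lengths are in mm, angles in rad, forces in N, time in s.
With the tool pointing down it reaches from about 275 to 1000 mm from the base axis. Payload 8.4 kg.
Tool frame: the origin (TCP) lies on the centre line of the jaws, within the pads' length; the fingertips stand 22 mm ahead of it and the grasp point (between the pads) lies 3 mm ahead of it; z points along the fingers, y is the direction in which the jaws open and shut (so a half turn about z gives the same grasp; the last joint's range is limited). The gripper opens to 85 mm and grips with 20 to 120 N. Pads are 22 mm wide; open, the fingers measure 114 mm over their backs; the gripper's body (76 mm by 85 mm) begins 54 mm behind the grasp point. The pads swing forward as they close: fully open they stand 13 mm farther back than shut.
Start: joints at [-1.217, 0.353, 1.633, -0, 1.155, -0.002], TCP at [217.711, -585.858, 253.281] pointing down, gripper open.
Joint ranges: [-2.63, 2.63], [-0.92, 2.1], [0.06, 2.66], [-1.3, 4.44], [0, 2.69], [-3.02, 3.02]. Speed limits (rad/s): [2.22, 2.22, 2.79, 3.14, 3.14, 3.14].

## Interface

Orientations are given as [roll, pitch, yaw] about the fixed x, y, z axes, in that order (R = Rz(yaw) Ry(pitch) Rx(roll)).
In Python, from rig import r gives the robot as it stands.
- The arm moves only by the tool carry_out, never from a script. Its argument "rows" is text: rows parted by semicolons, each of 5 numbers parted by spaces: the opening, from 0 (shut) to 1 (fully open), then the shift along the tool's x, y, z in units of 30 mm (1.0 is 30 mm), then the turn about the tool's z in units of 8 degrees (1.0 is 8 degrees). A call has 1 to 12 rows; each row shifts and turns the commanded pose from where the row before left it, along the tool's axes as they then stand; what a row does not reach is not made up. A row lasts 1/8 s, in which the tool goes at most 62.5 mm and 10.7 degrees, less where a joint would pass 70% of its speed; a pose out of reach is approached as far as the arm can. A call is refused whole if a number of a shift passes 1 or a number of a turn 1, either way. A call with a gripper value outside its range is refused whole. The fingers move at their own pace and stop on an object; "newtons" is the grip in N (left out, the last holds). Time passes only in rows, so rows that do not move let the fingers close. It gives the time, the measured TCP pose, the force and the opening at its end, in the units of the state.
- r.sense(): the state, without advancing time (a new reading comes with each control period).
- r.grab_frame(name): name is "scene" or "top" or "wrist"; returns the picture (480x640x3 uint8, blue, green, red); there is no depth.
- r.get_calibration(name): a dict with "intrinsics" (3x3 intrinsics, pixels), "k1" (the pictures are not rectified: a ray, as slopes to the right and down, at radius r is drawn at 1 + k1 r^2 times it, then the intrinsics apply), "position" and "rotation" of the camera in the world. Camera axes: x right, y up, looking along -z (the intrinsics and any distortion apply to the point x, -y, -z); pixel columns grow to the right and rows downward; lengths in mm; the calibration is good to about 2 mm. A picture is of the moment at which its call begins: read the wrist's pose just before it. get_calibration takes no time and is no camera call; for the wrist camera it gives the pose at the moment of the call.
- r.sign_off(): hands the job in, once; it reports no verdict.
The state is a dict: "clock": time; "qpos": joint angles; "qvel": joint speeds; "joint_efforts": joint torques, N m; "eef_pos": TCP position; "tcp_rot": TCP orientation; "contact_force": force on the tool from outside, world axes, zero at the start; "wrist_torque": the same for the moment, N m; "opening": opening from 0.0 (shut) to 1.0 (fully open).
Only numpy, scipy, OpenCV 4.12 (cv2) and the standard library are available. Lean on these libraries where they do the work, as an engineer would, in place of code of your own. Each camera call takes 0.05 s, during which the arm holds its last target.

## Working session

There is one attempt and no reset: what is moved stays moved. The work goes in short steps, Python scripts to look and compute and a tool call to move; the robot and the scene stay as the last step left them, time stands still between calls to the robot, and variables do not carry over. Pictures are saved under pics/ and viewed, and the job is handed in when it is done.

Besides the shell and the picture viewer there is one more tool, called after "Emit:" by a JSON object that holds its "method" and its "body". carry_out: Moves the arm, as the interface text tells. Its arguments: {"type":"object","properties":{"rows":{"type":"string"},"newtons":{"type":"number"}},"required":["rows"]}

```bash
mkdir -p pics; ls; python3 - <<'E'
from rig import r
import cv2
for n in ["scene","top","wrist"]:
    c=r.get_calibration(n); print(n,c)
    cv2.imwrite(f"pics/{n}0.png",r.grab_frame(n))
print(r.sense())
E
```

```text
pics
scene {'intrinsics': array([[494.00876493,   0.        , 316.36519387],
       [  0.        , 494.00876493, 242.98392734],
       [  0.        ,   0.        ,   1.        ]]), 'k1': -0.03308230177100745, 'position': array([-381.68637068,  902.64722868,  674.00928346]), 'rotation': array([ 1.07432880e+00,  3.42061559e-04, -2.16160495e+00])}
top {'intrinsics': array([[528.59432603,   0.        , 316.58059669],
       [  0.        , 528.59432603, 238.68161371],
       [  0.        ,   0.        ,   1.        ]]), 'k1': 0.005658327951994213, 'position': array([ 312.45819396,  287.19131431, 1422.9444531 ]), 'rotation': array([ 0.18075551,  0.00329594, -1.56037545])}
wrist {'intrinsics': array([[354.76414368,   0.        , 322.95390109],
       [  0.        , 354.76414368, 247.02485011],
       [  0.        ,   0.        ,   1.        ]]), 'k1': -0.020390570539405104, 'position': array([ 297.14118986, -555.80724396,  373.03905459]), 'rotation': array([-3.34134818e-01,  5.92826699e-04, -1.21548918e+00])}
{'clock': 0.15, 'qpos': array([-1.21739038e+00,  3.53524110e-01,  1.63397243e+00, -1.04855812e-05,
        1.15521434e+00, -2.37413589e-03]), 'qvel': array([ 0.00060491, -0.00184822, -0.00107727,  0.00126763, -0.00150773,
       -0.00063718]), 'joint_efforts': array([ 1.27107720e-03, -6.05633426e+01, -3.42336309e+01,  1.17721429e-04,
        6.19317259e-03,  1.45491299e-05]), 'eef_pos': array([ 217.59143114, -585.5243913 ,  252.70832997]), 'tcp_rot': array([-3.14047440e+00,  6.93347151e-06,  3.55784327e-01]), 'contact_force': array([0.42756623, 0.05035181, 0.74899366]), 'wrist_torque': array([ 0.00531937, -0.01406703,  0.00209788]), 'opening': 1.0007027512407711}
```

View pics/scene0.png

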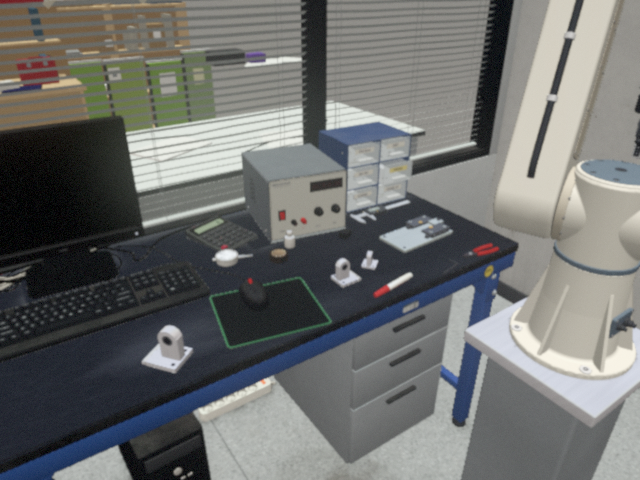

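View pics/top0.png

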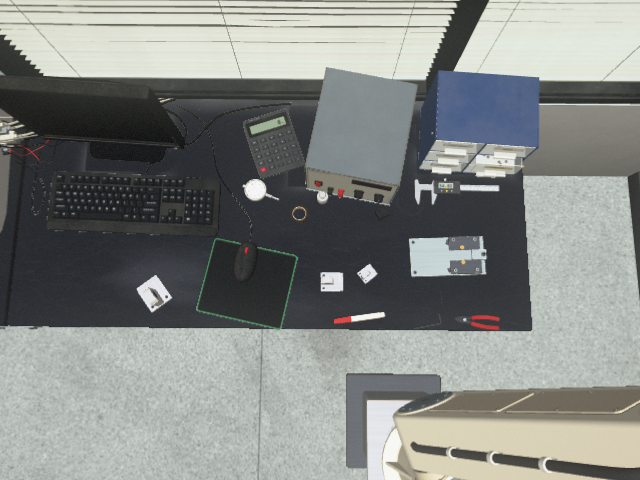

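View pics/wrist0.png

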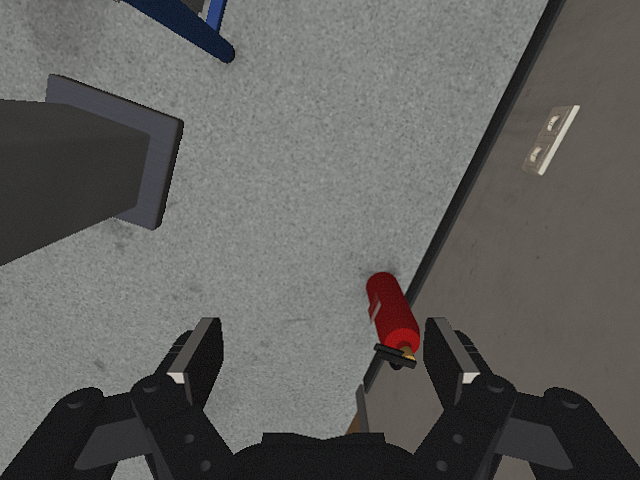

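The top view shows three white brackets, at about (154,293), (331,281) and (367,273). The fixture is at (447,256), with its open end to the left, so +x points right in the image, which is world -y. Next I measure the brackets and the fixture.

```bash
cat > h.py <<'E'
import numpy as np, cv2
from scipy.spatial.transform import Rotation as R
def ray(c,uv):
    K=c["intrinsics"];k1=c["k1"]
    uv=np.atleast_2d(np.asarray(uv,float))
    d=cv2.undistortPoints(uv.reshape(-1,1,2),K,np.array([k1,0,0,0.])).reshape(-1,2)
    v=np.c_[d[:,0],-d[:,1],-np.ones(len(d))]
    return R.from_euler('xyz',c["rotation"]).apply(v)
def onz(c,uv,z):
    v=ray(c,uv);p=np.asarray(c["position"])
    return p+v*((z-p[2])/v[:,2])[:,None]
def proj(c,P):
    P=np.atleast_2d(P)-c["position"]
    q=R.from_euler('xyz',c["rotation"]).inv().apply(P)
    x=q[:,0]/-q[:,2];y=-q[:,1]/-q[:,2];s=1+c["k1"]*(x*x+y*y)
    K=c["intrinsics"]
    return np.c_[K[0,0]*x*s+K[0,2],K[1,1]*y*s+K[1,2]]
E
python3 - <<'E'
from rig import r
import cv2
from h import *
np.set_printoptions(precision=1,suppress=True)
im=cv2.imread("pics/top0.png");c=r.get_calibration("top")
for n,(x0,y0,x1,y1),z in [("L",(125,265,185,325),8),("M",(310,262,350,300),8),("S",(352,258,385,290),6),("F",(395,225,500,290),10)]:
    g=cv2.cvtColor(im[y0:y1,x0:x1],cv2.COLOR_BGR2GRAY)
    m=(g>110).astype(np.uint8)
    m=cv2.morphologyEx(m,cv2.MORPH_CLOSE,np.ones((3,3)))
    cs,_=cv2.findContours(m,cv2.RETR_EXTERNAL,cv2.CHAIN_APPROX_NONE)
    k=max(cs,key=cv2.contourArea)[:,0]+[x0,y0]
    P=onz(c,k,z)[:,:2].astype(np.float32)
    print(n,cv2.minAreaRect(P))
a=cv2.resize(im[225:325,300:500],(800,400),interpolation=cv2.INTER_CUBIC)
b=cv2.resize(im[260:330,120:190],(200,200),interpolation=cv2.INTER_CUBIC)
a2=np.zeros((600,800,3),np.uint8);a2[:400]=a;a2[400:,:200]=b
cv2.imwrite("pics/crop0.png",a2)
E
```

```text
L ((418.9024963378906, 728.695068359375), (80.1640396118164, 66.0389633178711), 37.4625244140625)
M ((454.7449035644531, 254.5769500732422), (51.029361724853516, 59.15721130371094), 0.5757444500923157)
S ((478.3960266113281, 157.8216552734375), (37.797428131103516, 44.64289474487305), 38.308380126953125)
F ((526.5020751953125, -60.66523742675781), (105.13228607177734, 207.08346557617188), 2.3296115398406982)
```

View pics/crop0.png

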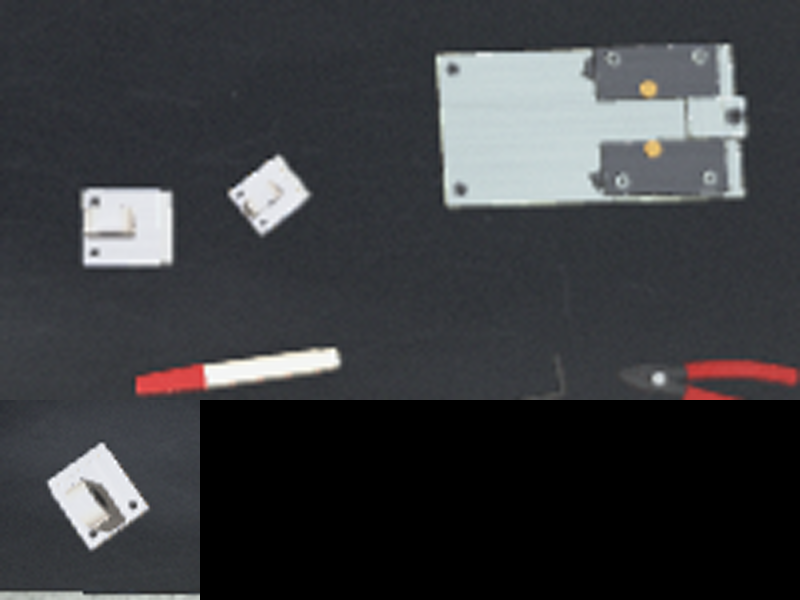

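The middle bracket measures 59 x 51 mm, so it is the right one. It sits at about (455,255) with its nose to world -y. The left one is larger (80 x 66) and the right one smaller (45 x 38). On the way there I'll stop over the fixture for a closer look.

Emit:
{"method": "carry_out", "body": {"rows": "1 1 0 0 -0.97;1 1 0 0 -0.97;1 1 0 0 -0.97;1 1 0 0 -0.97;1 1 0 0 -0.97;1 1 0 0 -0.97;1 1 0 0 -0.97;1 1 0 0 -0.97;1 1 0 0 -0.97"}}

```text
clock: 1.27
eef_pos: [376.2, -386.4, 253.0]
tcp_rot: [-3.141, -0.0, 1.579]
contact_force: [0.9, 0.1, 0.8]
opening: 1.002
```

Emit:
{"method": "carry_out", "body": {"rows": "1 1 0.5 0 0;1 1 0.5 0 0;1 1 0.5 0 0;1 1 0.5 0 0;1 1 0.5 0 0;1 1 0.5 0 0;1 1 0.5 0 0;1 1 0.5 0 0;1 1 0.5 0 0;1 1 0.5 0 0;1 0 0 0 0;1 0 0 0 0"}}

```text
clock: 2.78
eef_pos: [524.5, -87.1, 253.1]
tcp_rot: [-3.141, 0.0, 1.575]
contact_force: [0.2, 0.3, -0.2]
opening: 1.004
```

```bash
python3 - <<'E'
from rig import r
import cv2
s=r.sense();print(s["eef_pos"],s["tcp_rot"],s["clock"],s["contact_force"])
import pickle
c=r.get_calibration("wrist");im=r.grab_frame("wrist");pickle.dump(c,open("w1.pkl","wb"));cv2.imwrite("pics/w1.png",im);print(c)
E
```

```text
[524.4502748  -87.07288408 253.07793031] [-3.14101350e+00  2.21715449e-04  1.57531357e+00] 2.775 [ 0.18797658  0.31729753 -0.18712489]
{'intrinsics': array([[354.76414368,   0.        , 322.95390109],
       [  0.        , 354.76414368, 247.02485011],
       [  0.        ,   0.        ,   1.        ]]), 'k1': -0.020390570539405104, 'position': array([524.33673171,  -2.10917006, 373.44152597]), 'rotation': array([-0.33475295,  0.00077686,  0.00402246])}
```

View pics/w1.png

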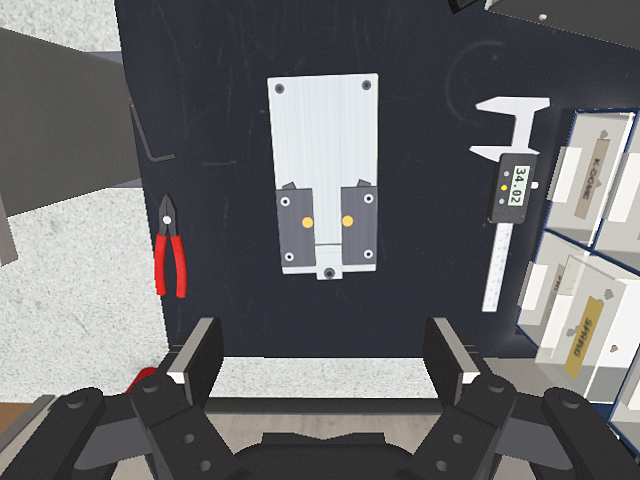

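The wrist picture shows the whole fixture. The open-end corners are at about (268,78) and (378,73), the toes at (307,222) and (348,221), and the stop block at (329,262). I'll fit its pose from several features.

```bash
python3 - <<'E'
import cv2,pickle
from h import *
np.set_printoptions(precision=2,suppress=True)
c=pickle.load(open("w1.pkl","rb"));im=cv2.imread("pics/w1.png")
g=cv2.cvtColor(im,cv2.COLOR_BGR2GRAY)
# plate edges: sub-pixel side edges per row (open part), end edge per column
def edge_rows(rows,xa,xb,sgn):
    out=[]
    for y in rows:
        d=np.gradient(cv2.GaussianBlur(g[y:y+1,xa:xb].astype(np.float32),(5,1),0)[0])*sgn
        i=int(d.argmax());w=np.clip(d[max(i-2,0):i+3],0,None);out.append((xa+(w*np.arange(max(i-2,0),max(i-2,0)+len(w))).sum()/w.sum(),y))
    return np.array(out)
def edge_cols(cols,ya,yb,sgn):
    out=[]
    for x in cols:
        d=np.gradient(cv2.GaussianBlur(g[ya:yb,x:x+1].astype(np.float32),(1,5),0)[:,0])*sgn
        i=int(d.argmax());w=np.clip(d[max(i-2,0):i+3],0,None);out.append((x,ya+(w*np.arange(max(i-2,0),max(i-2,0)+len(w))).sum()/w.sum()))
    return np.array(out)
def fit(uv,z):
    P=onz(c,uv,z)[:,:2];v=cv2.fitLine(P.astype(np.float32),cv2.DIST_HUBER,0,.01,.01).ravel()
    if abs(v[0])>abs(v[1]):
        v[:2]*=np.sign(v[0])
    else: v[:2]*=-np.sign(v[1])
    return v
L=fit(edge_rows(range(90,175),255,290,1),10);Rr=fit(edge_rows(range(90,175),360,395,-1),10)
T=fit(edge_cols(range(285,362),60,90,1),10)
def ang(v): return np.degrees(np.arctan2(v[1],v[0]))
print("L",L,ang(L),"R",Rr,ang(Rr),"T",T,ang(T))
a=np.radians((ang(L)+ang(Rr))/2);ex=np.array([np.cos(a),np.sin(a)]);ey=np.array([-ex[1],ex[0]])
yl=L[2:]@ey;yr=Rr[2:]@ey;print("width",yl-yr)
yc=(yl+yr)/2;xs=T[2:]@ex+0
# T point at centre line
t=T[:2];p=T[2:];s=(yc-p@ey)/(t@ey);p=p+s*t
print("open end mid",p,"origin",p+100*ex,"mouth same; yaw",a)
# lips inner edges
Li=fit(edge_rows(range(200,240),308,322,1),27.5) if 0 else None
for nm,xa,xb,sg in [("lipneg",306,322,1),("lippos",334,349,-1)]:
    e=edge_rows(list(range(193,212))+list(range(232,240)),xa,xb,sg);v=fit(e,27.5)
    print(nm,ang(v),"y rel",v[2:]@ey-yc, e[::6,0])
O=p+100*ex
# toes, screws
hsv=cv2.cvtColor(im,cv2.COLOR_BGR2HSV);m=cv2.inRange(hsv,(15,100,120),(32,255,255))[150:300,260:390]
n,_,st,ct=cv2.connectedComponentsWithStats(m)
for k in range(1,n):
    if st[k,4]>30:
        q=onz(c,ct[k]+[260,150],29)[0,:2]-O;print("toe",ct[k]+[260,150],q@ex,q@ey,st[k,4])
pickle.dump((O,a),open("fix.pkl","wb"))
cr=cv2.resize(im[170:290,260:390],None,fx=5,fy=5,interpolation=cv2.INTER_CUBIC);cv2.imwrite("pics/w1c.png",cr[:600,:650])
E
```

```text
L [  0.04  -1.   473.45 -13.38] -87.70846 R [  0.05  -1.   576.74  -5.79] -87.363625 T [  1.     0.04 525.02  41.23] 2.3582704
width -103.52222
open end mid [522.91  41.14] origin [527.21 -58.77] mouth same; yaw -1.5277921
lipneg -87.99748 y rel -13.752747 [312.1  312.65 312.79 312.86 314.09]
lippos -87.39042 y rel 13.5841675 [340.17 340.23 340.32 340.65 341.22]
toe [307.15 222.04] 35.84119024575102 -20.191502777474682 96
toe [347.05 220.58] 35.87951093847676 19.85029689743801 98
```

View pics/w1c.png

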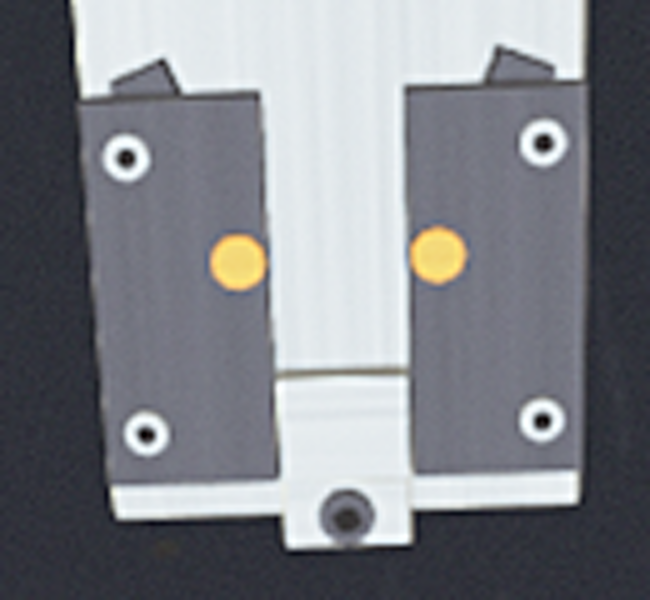

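Fixture pose: origin (527.2,-58.8), yaw -1.528. The plate width came out at 103.5 against 104, and the toes at x 35.9, y ±20, which agrees with the description. Now to the bracket.

Emit:
{"method": "carry_out", "body": {"rows": "1 1 -0.2 0 0;1 1 -0.2 0 0;1 1 -0.2 0 0;1 1 -0.2 0 0;1 1 -0.2 0 0;1 1 -0.2 0 0;1 1 -0.2 0.2 0;1 1 -0.2 0.4 0;1 1 -0.2 0.5 0;1 1 -0.2 0.5 0;1 1 -0.2 0.4 0;1 0.1 0 0 0"}}

```text
clock: 4.32
eef_pos: [456.9, 246.1, 192.5]
tcp_rot: [-3.14, 0.001, 1.576]
contact_force: [0.5, -0.3, -0.7]
opening: 0.999
```

Emit:
{"method": "carry_out", "body": {"rows": "1 0 0 0 0;1 0 0 0 0"}}

```text
clock: 4.58
eef_pos: [458.0, 244.9, 193.8]
tcp_rot: [3.141, -0.0, 1.574]
contact_force: [-0.6, -0.5, 0.4]
opening: 1.0
```

```bash
python3 - <<'E'
from rig import r
import cv2
s=r.sense();print(s["eef_pos"],s["tcp_rot"],s["clock"],s["contact_force"])
import pickle
c=r.get_calibration("wrist");im=r.grab_frame("wrist");pickle.dump(c,open("w2.pkl","wb"));cv2.imwrite("pics/w2.png",im);print(c["position"],c["rotation"])
E
```

```text
[457.96296948 244.91734651 193.76898108] [ 3.14090535e+00 -9.48667624e-05  1.57362195e+00] 4.575 [-0.5999172  -0.49868299  0.40757497]
[457.86448495 329.8365752  314.17926194] [-0.33447349 -0.00056279  0.00234835]
```

View pics/w2.png

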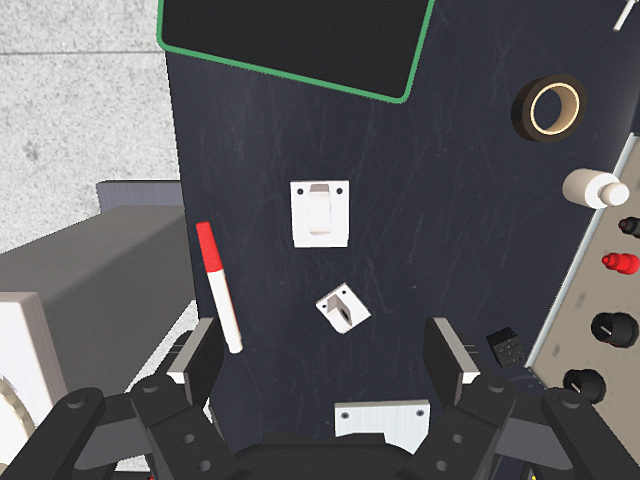

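The bracket sits at about (320,213), nose pointing down in the image. The small decoy is well clear at (343,308). I'll fit the bracket's edges.

```bash
python3 - <<'E'
import cv2,pickle
from h import *
np.set_printoptions(precision=2,suppress=True)
c=pickle.load(open("w2.pkl","rb"));im=cv2.imread("pics/w2.png")
x0,y0=280,170
g=cv2.cvtColor(im,cv2.COLOR_BGR2GRAY)[y0:260,x0:362]
m=(g>110).astype(np.uint8)
m=cv2.morphologyEx(m,cv2.MORPH_CLOSE,np.ones((5,5)))
cs,_=cv2.findContours(m,cv2.RETR_EXTERNAL,cv2.CHAIN_APPROX_NONE)
k=max(cs,key=cv2.contourArea)[:,0]+[x0,y0];print(k.min(0),k.max(0))
P=onz(c,k,8)[:,:2]
print(cv2.minAreaRect(P.astype(np.float32)))
def fit(sel,z):
    Q=onz(c,k[sel],z)[:,:2].astype(np.float32);return cv2.fitLine(Q,cv2.DIST_HUBER,0,.01,.01).ravel()
def side(sel,z):
    v=fit(sel,z);return v,np.degrees(np.arctan2(v[1],v[0]))
yy=(k[:,1]>190)&(k[:,1]<230)
for n,s,z in [("left",yy&(k[:,0]<300),8),("right",yy&(k[:,0]>340),8),("rear",(k[:,1]<186)&(k[:,0]>297)&(k[:,0]<343),8),("front",(k[:,1]>243)&(k[:,0]>298)&(k[:,0]<343),2)]:
    print(n,*side(s,z))
cv2.imwrite("pics/w2c.png",cv2.resize(im[165:265,270:370],(600,600),interpolation=cv2.INTER_CUBIC))
E
```

```text
[290 180] [348 247]
((455.1373291015625, 253.92164611816406), (50.516414642333984, 60.48529052734375), 1.4457250833511353)
left [  0.01  -1.   430.42 259.44] -89.492905
right [  0.03  -1.   480.29 258.23] -88.554146
rear [  1.     0.   457.41 283.46] 0.12794535
front [  1.     0.03 456.66 222.06] 1.968708
```

View pics/w2c.png

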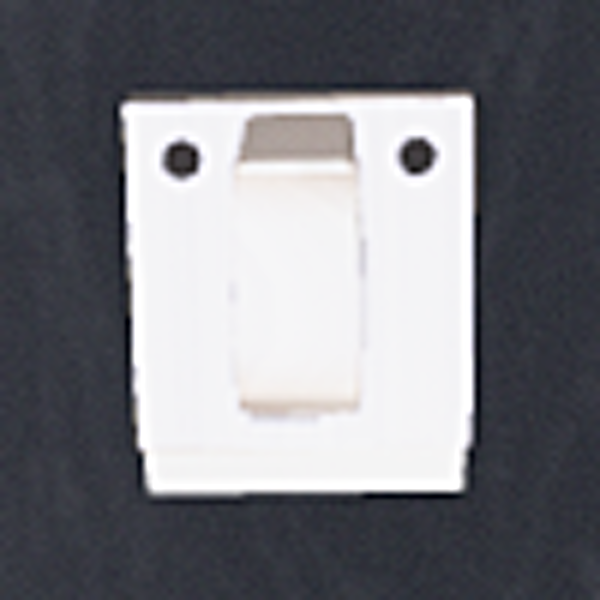

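Bracket origin is about (455.3,252.2) with yaw about -89.0°, and the fit gave 50 x 60 mm. That puts the lug at about (455.5,264.2). Going down to grip it.

Emit:
{"method": "carry_out", "body": {"rows": "1 0.64 -0.08 0.7 -0.1;1 0 0 0.9 0;1 0 0 0.9 0;1 0 0 0.9 0;1 0 0 0.8 0;1 0 0 0.45 0;1 0 0 0.19 0;1 0 0 0 0;1 0 0 0 0"}}

```text
clock: 5.75
eef_pos: [455.5, 265.3, 48.8]
tcp_rot: [3.14, -0.001, 1.589]
contact_force: [0.1, -0.6, 0.8]
opening: 1.002
```

Emit:
{"method": "carry_out", "body": {"rows": "0 0 0 0 0;0 0 0 0 0;0 0 0 0 0;0 0 0 0 0;0 0 0 0 0;0 0 0 0 0;0 0 0 0 0;0 0 0 0 0", "newtons": 60}}

```text
clock: 6.75
eef_pos: [455.1, 265.2, 48.2]
tcp_rot: [3.141, -0.0, 1.589]
contact_force: [0.0, 0.6, 5.6]
opening: 0.176
```

```bash
python3 - <<'E'
from rig import r
import cv2
s=r.sense();print(s["eef_pos"],s["tcp_rot"],s["clock"],s["contact_force"],s["opening"])
cv2.imwrite("pics/w3.png",r.grab_frame("wrist"))
E
```

```text
[455.13799494 265.15145024  48.23733552] [ 3.14128019e+00 -1.74101105e-04  1.58872673e+00] 6.75 [5.20888370e-03 6.14058798e-01 5.59476121e+00] 0.17649746481890496
```

View pics/w3.png

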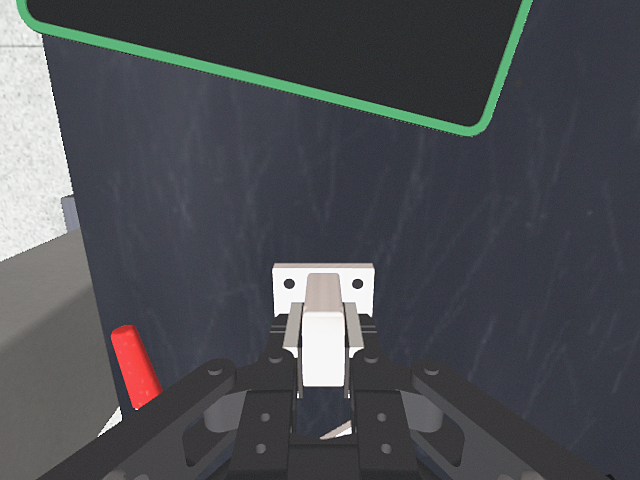

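The lug is held: the opening is about 15 mm and the lug is centred between the pads. Lift, turn to the fixture's yaw and carry over.

Emit:
{"method": "carry_out", "body": {"rows": "0 0 0 -0.3 0;0 0 0 -0.6 -0.18;0 0 0 -0.9 0;0 0 0 -0.6 0;0 -0.5 0.1 -0.1 0;0 -0.9 0.2 0 0;0 -1 0.2 0 0;0 -1 0.2 0 0;0 -1 0.24 0 0;0 -1 0.25 0 0;0 -1 0.25 0 0;0 -1 0.25 0 0"}}

```text
clock: 8.3
eef_pos: [514.7, 43.5, 122.8]
tcp_rot: [-3.141, 0.0, 1.614]
contact_force: [0.6, 0.7, -1.3]
opening: 0.182
```

Emit:
{"method": "carry_out", "body": {"rows": "0 -0.8 0.2 0 0;0 -0.53 0.05 0 0;0 0 0 0 0;0 0 0 0 0;0 0 0 0 0"}}

```text
clock: 8.93
eef_pos: [524.1, 6.6, 123.0]
tcp_rot: [-3.141, -0.0, 1.615]
contact_force: [-0.1, -0.5, -1.3]
opening: 0.181
```

```bash
python3 - <<'E'
from rig import r
import cv2,pickle
s=r.sense();print(s["eef_pos"],s["tcp_rot"],s["clock"],s["contact_force"],s["opening"])
c=r.get_calibration("wrist");pickle.dump(c,open("w4.pkl","wb"))
cv2.imwrite("pics/w4.png",r.grab_frame("wrist"))
cv2.imwrite("pics/t4.png",r.grab_frame("top")[180:330,320:520].repeat(4,0).repeat(4,1))
O,a=pickle.load(open("fix.pkl","rb"))
import numpy as np
ex=np.array([np.cos(a),np.sin(a)]);ey=np.array([-ex[1],ex[0]])
q=s["eef_pos"][:2]-O;print(q@ex,q@ey,np.degrees(s["tcp_rot"][2]-np.pi-a))
E
```

```text
[524.1357832    6.55530153 123.03369733] [-3.14133675e+00 -1.14297294e-04  1.61472026e+00] 8.925 [-0.11659435 -0.53880087 -1.27328513] 0.18126875285404778
-65.39503022812104 -0.2651630763651838 0.052694983468664365
```

View pics/w4.png

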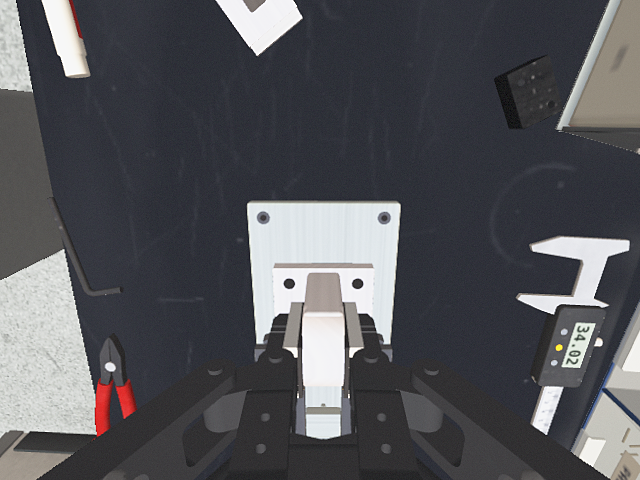

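View pics/t4.png

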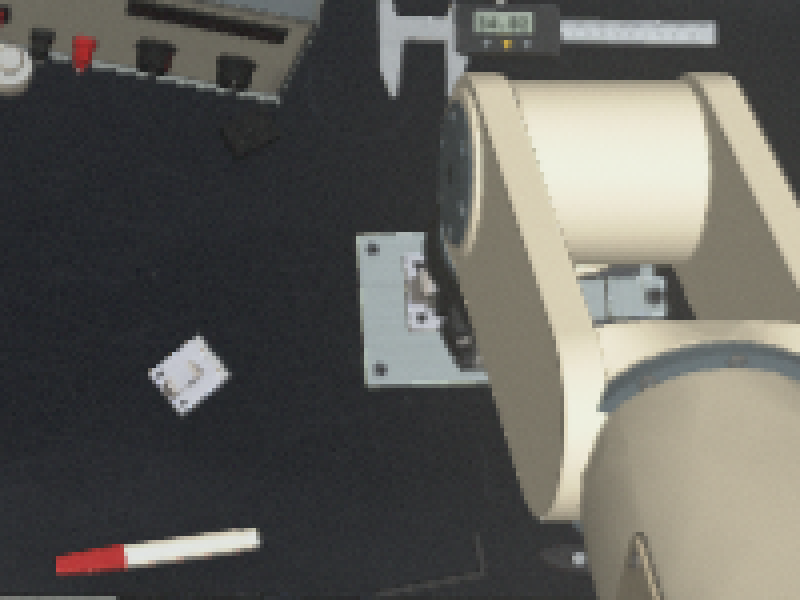

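The bracket is over the plate's open end. I'll check the offsets against the plate in this same wrist frame.

```bash
python3 - <<'E'
import cv2,pickle
from h import *
np.set_printoptions(precision=2,suppress=True)
c=pickle.load(open("w4.pkl","rb"));im=cv2.imread("pics/w4.png");g=cv2.GaussianBlur(cv2.cvtColor(im,cv2.COLOR_BGR2GRAY),(3,3),0).astype(np.float32)
O,a=pickle.load(open("fix.pkl","rb"))
ex=np.array([np.cos(a),np.sin(a)]);ey=np.array([-ex[1],ex[0]])
def f(uv,z):
    q=onz(c,uv,z)[:,:2]-O;return np.c_[q@ex,q@ey]
def xe(y,xa,xb,s): d=np.gradient(g[y,xa:xb])*s;return xa+d.argmax()
def ye(x,ya,yb,s): d=np.gradient(g[ya:yb,x])*s;return ya+d.argmax()
# plate
l=np.array([(xe(y,235,262,1),y) for y in range(215,255)]);rr=np.array([(xe(y,385,410,-1),y) for y in range(215,255)])
t=np.array([(x,ye(x,190,212,1)) for x in range(275,375)])
fl,fr,ft=f(l,10),f(rr,10),f(t,10)
print("plate L",fl.mean(0),np.polyfit(*fl.T,1)[0],"R",fr.mean(0),np.polyfit(*fr.T,1)[0],"rear",ft.mean(0),np.polyfit(ft[:,1],ft[:,0],1)[0])
print("gray row 290",g[290,260:385].astype(int)[:25],g[285,360:385].astype(int))
print("col 290",g[255:285,282].astype(int))
zt=74.8+8
l=np.array([(xe(y,264,284,1),y) for y in range(270,300)]);rr=np.array([(xe(y,364,384,-1),y) for y in range(270,300)])
fl,fr=f(l,zt),f(rr,zt)
print("brk L",fl.mean(0),np.polyfit(*fl.T,1)[0],"R",fr.mean(0),np.polyfit(*fr.T,1)[0],l[::6,0],rr[::6,0])
h=f([(289.5,284),(357.5,284)],zt);print("holes",h)
E
python3 -c "
import cv2;im=cv2.imread('pics/w4.png');cv2.imwrite('pics/w4c.png',cv2.resize(im[190:430,240:410],None,fx=2.4,fy=2.4,interpolation=2))"
```

```text
plate L [-78.21 -51.4 ] 0.004391896931424688 R [-78.27  51.63] 0.0020009950566923225 rear [-101.09    0.92] -0.00031434982858273704
gray row 290 [230 231 233 233 232 231 231 231 232 233 231 228 230 238 244 244 244 244
 243 242 242 243 243 243 244] [ 52  53 100 187 239 244 241 240 241 241 242 243 240 231 227 229 230 229
 228 229 230 228 227 229 231]
col 290 [230 230 230 230 230 231 230 215 184 161 157 155 171 215 243 245 243 243
 243 243 243 243 243 244 245 246 243 236 231 236]
brk L [-74.67 -24.96] 0.004276293096643896 R [-74.7   24.81] 0.00344281660795955 [272 273 273 273 273] [374 373 373 373 373]
holes [[-75.   -16.73]
 [-75.02  17.11]]
```

View pics/w4c.png

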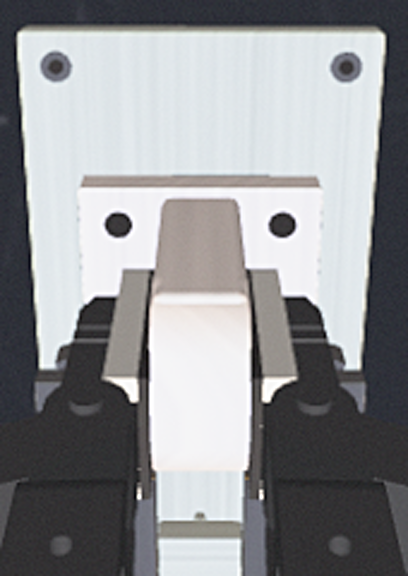

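The bracket is centred to 0.1 mm and aligned within 0.2°. Lowering onto the plate.

Emit:
{"method": "carry_out", "body": {"rows": "0 0 0 0.5 0;0 0 0 0.8 0;0 0 0 0.5 0;0 0 0 0.25 0;0 0 0 0.05 0;0 0 0 0 0;0 0 0 0 0"}}

```text
clock: 9.9
eef_pos: [524.8, 5.9, 60.6]
tcp_rot: [3.141, 0.0, 1.614]
contact_force: [0.8, -0.2, -1.3]
opening: 0.178
```

Emit:
{"method": "carry_out", "body": {"rows": "0 0 0 0.02 0;0 0 0 0.02 0;0 0 0 0 0;0 0 0 0 0"}}

```text
clock: 10.4
eef_pos: [524.4, 5.9, 58.9]
tcp_rot: [-3.142, 0.0, 1.614]
contact_force: [-0.2, 0.2, -2.2]
opening: 0.178
```

Emit:
{"method": "carry_out", "body": {"rows": "0 0 0 0.015 0;0 0 0 0.015 0;0 0 0 0 0"}}

```text
clock: 10.78
eef_pos: [524.5, 5.9, 58.2]
tcp_rot: [3.142, -0.0, 1.614]
contact_force: [-1.1, 0.6, 4.9]
opening: 0.176
```

```bash
python3 - <<'E'
from rig import r
s=r.sense();print(s["eef_pos"],s["contact_force"])
E
```

```text
[524.45492791   5.93408073  58.24689855] [-1.09634347  0.59860608  4.88345367]
```

Contact on the plate at TCP z of about 58.4, so I back off 0.3 mm and slide toward the mouth.

Emit:
{"method": "carry_out", "body": {"rows": "0 0 0 -0.01 0;0 -0.3 0 0 0;0 -0.4 0 0 0;0 -0.2 0 0 0;0 -0.15 0 0 0;0 -0.15 0 0 0;0 -0.15 0 0 0;0 -0.15 0 0 0;0 -0.1 0 0 0;0 0 0 0 0"}}

```text
clock: 12.02
eef_pos: [526.5, -42.3, 58.3]
tcp_rot: [-3.142, 0.0, 1.614]
contact_force: [0.5, -1.1, -0.2]
opening: 0.177
```

```bash
cat > st.py <<'E'
from rig import r
import pickle,numpy as np
O,a=pickle.load(open("fix.pkl","rb"))
ex=np.array([np.cos(a),np.sin(a)]);ey=np.array([-ex[1],ex[0]])
s=r.sense();q=s["eef_pos"][:2]-O;f=s["contact_force"]
print("t %.2f tcp fx %.2f fy %.2f z %.2f nose~%.1f yawerr %.2f | F ex %.2f ey %.2f z %.2f"%(s["clock"],q@ex,q@ey,s["eef_pos"][2],q@ex+43,np.degrees(s["tcp_rot"][2]-np.pi-a),f[:2]@ex,f[:2]@ey,f[2]),s["wrist_torque"])
E
python3 st.py
```

```text
t 12.03 tcp fx -16.49 fy -0.04 z 58.26 nose~26.5 yawerr -0.01 | F ex 1.07 ey 0.45 z -0.24 [-0.05753453  0.07608574  0.04350864]
```

The nose is inside the channel at x of about 26 with almost no side force. Next comes the toe zone.

Emit:
{"method": "carry_out", "body": {"rows": "0 -0.1 0 0 0;0 -0.1 0 0 0;0 -0.1 0 0 0;0 -0.1 0 0 0;0 -0.1 0 0 0;0 0 0 0 0"}}

```text
clock: 12.78
eef_pos: [527.1, -57.2, 58.3]
tcp_rot: [3.142, -0.0, 1.614]
contact_force: [0.1, 0.5, -0.9]
opening: 0.178
```

```bash
python3 st.py
```

```text
t 12.78 tcp fx -1.60 fy -0.03 z 58.26 nose~41.4 yawerr -0.01 | F ex -0.46 ey 0.14 z -0.94 [ 0.07360581  0.0596305  -0.04453814]
```

Emit:
{"method": "carry_out", "body": {"rows": "0 -0.1 0 0 0;0 -0.1 0 0 0;0 -0.07 0 0 0;0 -0.03 0 0 0;0 0 0 0 0"}}

```text
clock: 13.4
eef_pos: [527.5, -66.2, 58.3]
tcp_rot: [-3.142, 0.0, 1.614]
contact_force: [0.2, 1.8, 0.0]
opening: 0.18
```

```bash
python3 st.py
```

```text
t 13.40 tcp fx 7.42 fy -0.04 z 58.27 nose~50.4 yawerr 0.01 | F ex -1.80 ey 0.32 z 0.02 [ 0.42455817  0.10762312 -0.00769161]
```

Toe drag shows now, at about 1.8 N. From here I go slowly, because the screw tip can be anywhere from x of about 57.

Emit:
{"method": "carry_out", "body": {"rows": "0 -0.05 0 0 0;0 -0.05 0 0 0;0 -0.03 0 0 0;0 -0.03 0 0 0;0 -0.03 0 0 0;0 -0.03 0 0 0"}}

```text
clock: 14.15
eef_pos: [527.8, -72.7, 58.3]
tcp_rot: [3.142, 0.0, 1.614]
contact_force: [0.9, 3.8, 0.1]
opening: 0.18
```

```bash
python3 st.py
```

```text
t 14.15 tcp fx 13.92 fy -0.03 z 58.28 nose~56.9 yawerr 0.00 | F ex -3.77 ey 1.07 z 0.11 [ 0.70001297  0.06343092 -0.01418273]
```

Emit:
{"method": "carry_out", "body": {"rows": "0 -0.02 0 0 0;0 -0.02 0 0 0;0 -0.02 0 0 0;0 -0.02 0 0 0;0 -0.02 0 0 0"}}

```text
clock: 14.78
eef_pos: [527.9, -75.6, 58.3]
tcp_rot: [-3.142, -0.0, 1.614]
contact_force: [-0.0, 2.4, -1.4]
opening: 0.173
```

```bash
python3 st.py
```

```text
t 14.78 tcp fx 16.88 fy -0.03 z 58.28 nose~59.9 yawerr 0.00 | F ex -2.41 ey 0.07 z -1.39 [ 0.65520912  0.01884871 -0.01402992]
```

Emit:
{"method": "carry_out", "body": {"rows": "0 -0.02 0 0 0;0 -0.02 0 0 0;0 -0.02 0 0 0;0 -0.02 0 0 0"}}

```text
clock: 15.28
eef_pos: [528.0, -78.0, 58.3]
tcp_rot: [-3.142, 0.0, 1.614]
contact_force: [0.8, 3.6, 0.2]
opening: 0.178
```

```bash
python3 st.py
```

```text
t 15.28 tcp fx 19.30 fy -0.04 z 58.30 nose~62.3 yawerr 0.00 | F ex -3.60 ey 1.00 z 0.17 [0.59412176 0.0788773  0.00301449]
```

Emit:
{"method": "carry_out", "body": {"rows": "0 -0.02 0 0 0;0 -0.02 0 0 0;0 -0.02 0 0 0;0 -0.02 0 0 0"}}

```text
clock: 15.78
eef_pos: [528.1, -80.4, 58.3]
tcp_rot: [-3.142, 0.0, 1.614]
contact_force: [0.3, 4.0, -0.8]
opening: 0.177
```

```bash
python3 st.py
```

```text
t 15.78 tcp fx 21.70 fy -0.05 z 58.25 nose~64.7 yawerr 0.00 | F ex -4.00 ey 0.48 z -0.75 [0.67149032 0.07606826 0.00288644]
```

Emit:
{"method": "carry_out", "body": {"rows": "0 -0.02 0 0 0;0 -0.02 0 0 0;0 -0.02 0 0 0;0 -0.02 0 0 0"}}

```text
clock: 16.27
eef_pos: [528.2, -82.8, 58.3]
tcp_rot: [-3.142, 0.0, 1.614]
contact_force: [0.5, 3.6, -0.6]
opening: 0.182
```

```bash
python3 st.py
```

```text
t 16.27 tcp fx 24.10 fy -0.06 z 58.26 nose~67.1 yawerr 0.00 | F ex -3.56 ey 0.66 z -0.60 [ 0.65279835  0.07319249 -0.04657871]
```

Emit:
{"method": "carry_out", "body": {"rows": "0 -0.02 0 0 0;0 -0.02 0 0 0;0 -0.02 0 0 0;0 -0.02 0 0 0"}}

```text
clock: 16.77
eef_pos: [528.3, -85.2, 58.3]
tcp_rot: [-3.142, -0.0, 1.614]
contact_force: [0.3, 4.3, 0.2]
opening: 0.176
```

```bash
python3 st.py
```

```text
t 16.77 tcp fx 26.42 fy -0.05 z 58.26 nose~69.4 yawerr 0.00 | F ex -4.28 ey 0.51 z 0.22 [ 0.77004689  0.10589278 -0.00110262]
```

Emit:
{"method": "carry_out", "body": {"rows": "0 -0.02 0 0 0;0 -0.02 0 0 0;0 -0.02 0 0 0"}}

```text
clock: 17.15
eef_pos: [528.3, -86.6, 58.3]
tcp_rot: [-3.141, -0.001, 1.613]
contact_force: [-0.3, 10.0, 2.4]
opening: 0.176
```

```bash
python3 st.py
```

```text
t 17.15 tcp fx 27.84 fy -0.07 z 58.33 nose~70.8 yawerr -0.02 | F ex -10.05 ey 0.09 z 2.41 [1.63876585 0.060298   0.03258262]
```

Hard contact: 10 N total at nose x of about 71, inside the 57-81 range, against 3.6 N of drag before it. I want about 17-19 N total, so about 14 N on the stop.

Emit:
{"method": "carry_out", "body": {"rows": "0 -0.01 0 0 0;0 0 0 0 0"}}

```text
clock: 17.4
eef_pos: [528.3, -86.7, 58.4]
tcp_rot: [-3.141, -0.001, 1.613]
contact_force: [0.6, 10.0, 1.2]
opening: 0.181
```

```bash
python3 st.py
```

```text
t 17.40 tcp fx 27.93 fy -0.06 z 58.38 nose~70.9 yawerr -0.02 | F ex -9.97 ey 1.05 z 1.17 [1.58987197 0.08542358 0.06422895]
```

Emit:
{"method": "carry_out", "body": {"rows": "0 0 0 0 0;0 -0.01 0 0 0;0 0 0 0 0", "newtons": 100}}

```text
clock: 17.77
eef_pos: [528.4, -86.7, 58.5]
tcp_rot: [-3.141, -0.001, 1.613]
contact_force: [0.8, 10.7, 2.5]
opening: 0.17
```

```bash
python3 st.py
```

```text
t 17.77 tcp fx 28.00 fy -0.04 z 58.47 nose~71.0 yawerr -0.03 | F ex -10.65 ey 1.25 z 2.52 [ 1.88187833  0.12968586 -0.02636547]
```

Emit:
{"method": "carry_out", "body": {"rows": "0 -0.02 0 0 0;0 0 0 0 0"}}

```text
clock: 18.02
eef_pos: [528.4, -86.9, 58.5]
tcp_rot: [-3.141, -0.002, 1.613]
contact_force: [-0.5, 13.2, 4.2]
opening: 0.175
```

```bash
python3 st.py
```

```text
t 18.02 tcp fx 28.20 fy -0.04 z 58.54 nose~71.2 yawerr -0.05 | F ex -13.25 ey 0.05 z 4.16 [2.37187422 0.13508971 0.03703004]
```

Emit:
{"method": "carry_out", "body": {"rows": "0 -0.02 0 0 0;0 0 0 0 0"}}

```text
clock: 18.27
eef_pos: [528.4, -87.1, 58.6]
tcp_rot: [-3.141, -0.002, 1.613]
contact_force: [-0.9, 17.2, 6.6]
opening: 0.169
```

```bash
python3 st.py
```

```text
t 18.27 tcp fx 28.38 fy -0.04 z 58.60 nose~71.4 yawerr -0.06 | F ex -17.26 ey -0.17 z 6.58 [2.95682176 0.17472809 0.00897224]
```

Emit:
{"method": "carry_out", "body": {"rows": "0 -0.01 0 0 0;0 0 0 0 0;0 0 0 0 0;0 0 0 0 0"}}

```text
clock: 18.77
eef_pos: [528.4, -87.2, 58.6]
tcp_rot: [-3.141, -0.003, 1.613]
contact_force: [-0.3, 18.2, 5.7]
opening: 0.175
```

```bash
python3 st.py
```

```text
t 18.77 tcp fx 28.45 fy -0.05 z 58.62 nose~71.4 yawerr -0.06 | F ex -18.23 ey 0.45 z 5.66 [3.25707162 0.16250741 0.09466602]
```

Emit:
{"method": "carry_out", "body": {"rows": "0 0 0 0 0;0 0 0 0 0;0 0 0 0 0;0 0 0 0 0"}}

```text
clock: 19.27
eef_pos: [528.4, -87.2, 58.6]
tcp_rot: [-3.141, -0.003, 1.613]
contact_force: [-0.7, 18.3, 5.3]
opening: 0.169
```

```bash
python3 - <<'E'
from rig import r
import cv2
cv2.imwrite("pics/w5.png",r.grab_frame("wrist"))
E
python3 st.py
```

```text
t 19.32 tcp fx 28.46 fy -0.00 z 58.62 nose~71.5 yawerr -0.06 | F ex -18.41 ey 0.94 z 6.17 [ 3.18574923  0.06744626 -0.03303536]
```

View pics/w5.png

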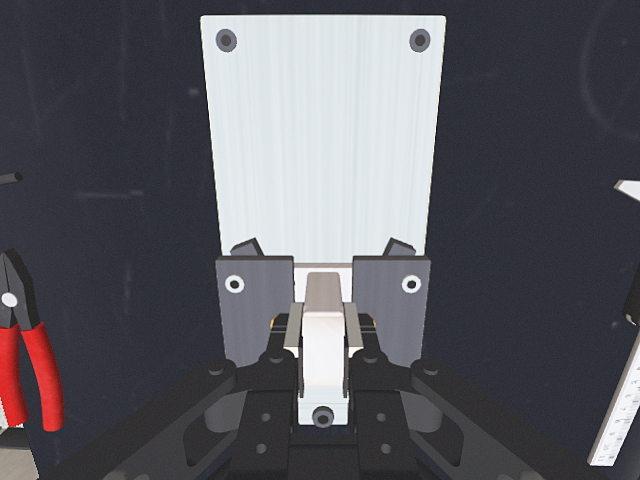

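Seated. It held about 18.3 N total for about 1 s, which I estimate as 11-14 N on the stop, so under 25 N even with no drag. Next I ease the preload, without pulling back, and release.

Emit:
{"method": "carry_out", "body": {"rows": "0 0.02 0 -0.005 0;0 0.02 0 -0.005 0;0 0.01 0 0 0;0 0 0 0 0"}}

```text
clock: 19.82
eef_pos: [528.3, -86.9, 58.5]
tcp_rot: [-3.141, -0.001, 1.614]
contact_force: [1.7, 9.0, -1.4]
opening: 0.168
```

```bash
python3 st.py
```

```text
t 19.82 tcp fx 28.16 fy -0.07 z 58.49 nose~71.2 yawerr -0.02 | F ex -8.94 ey 2.08 z -1.38 [ 1.66488516 -0.05317831  0.03219812]
```

Emit:
{"method": "carry_out", "body": {"rows": "0 0.01 0 0 0;0.1 0 0 0 0;0.25 0 0 0 0;0.4 0 0 0 0;0.5 0 0 0 0;0.5 0 0 0 0;0.5 0 0 0 0;0.5 0 0 0 0", "newtons": 40}}

```text
clock: 20.82
eef_pos: [528.4, -87.3, 58.6]
tcp_rot: [3.142, 0.0, 1.614]
contact_force: [-0.7, 0.2, -0.3]
opening: 0.502
```

```bash
python3 st.py; python3 - <<'E'
from rig import r
import cv2
cv2.imwrite("pics/w6.png",r.grab_frame("wrist"));print(r.sense()["opening"])
E
```

```text
t 20.82 tcp fx 28.60 fy -0.01 z 58.60 nose~71.6 yawerr -0.00 | F ex -0.20 ey -0.69 z -0.29 [ 0.07458168 -0.00503299 -0.01329816]
0.4976451409616136
```

View pics/w6.png

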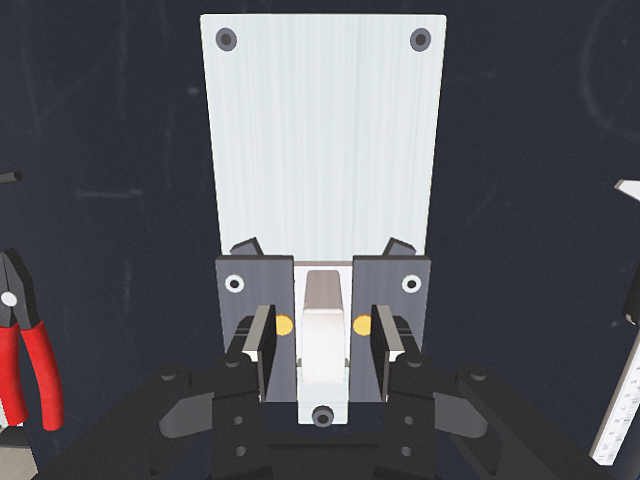

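Released, and the bracket stayed put. Lifting clear and checking.

Emit:
{"method": "carry_out", "body": {"rows": "0.5 0 0 -0.3 0;0.5 0 0 -0.6 0;0.5 0 0 -0.9 0;0.5 0 0 -1 0;0.5 0 0 -1 0;0.6 0.3 0 -1 0;0.6 0.4 0 -0.6 0;0.6 0 0 0 0;0.6 0 0 0 0"}}

```text
clock: 22.0
eef_pos: [527.0, -66.2, 219.8]
tcp_rot: [-3.14, -0.0, 1.614]
contact_force: [-0.6, 0.1, -0.8]
opening: 0.603
```

```bash
python3 - <<'E'
from rig import r
import cv2,pickle
s=r.sense();c=r.get_calibration("wrist");im=r.grab_frame("wrist");cv2.imwrite("pics/w7.png",im);pickle.dump(c,open("w7.pkl","wb"));print(s["clock"],s["eef_pos"])
E
```

```text
22.0 [526.97454007 -66.18830713 219.83084563]
```

View pics/w7.png

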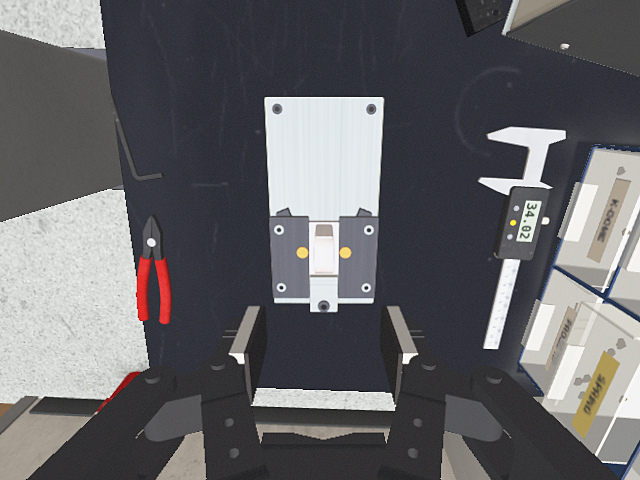

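The bracket sits under the lips, lug between them at (322,250), with nothing else disturbed. I'll measure the foot's rear edge.

```bash
python3 - <<'E'
import cv2,pickle
from h import *
np.set_printoptions(precision=1,suppress=True)
c=pickle.load(open("w7.pkl","rb"));im=cv2.imread("pics/w7.png");g=cv2.cvtColor(im,cv2.COLOR_BGR2GRAY)
O,a=pickle.load(open("fix.pkl","rb"));ex=np.array([np.cos(a),np.sin(a)]);ey=np.array([-ex[1],ex[0]])
print(g[212:232,313],g[212:232,333])
for v,z in [(220.5,10),(222,18),(224,18)]:
    q=onz(c,[(324,v)],z)[0,:2]-O;print(v,z,q@ex,q@ey)
cv2.imwrite("pics/w7c.png",cv2.resize(im[205:320,260:385],(625,575),interpolation=2))
E
```

```text
[230 232 231 232 230 232 234 232 195 121 223 251 245 244 244 245 245 245
 246 246] [230 230 229 230 229 229 231 230 198 118 223 251 247 247 246 244 243 242
 241 239]
220.5 10 10.287482695265291 0.3735122997725686
222 18 9.613830787152553 0.3603012911892341
224 18 11.557957895178136 0.36233982969777695
```

View pics/w7c.png

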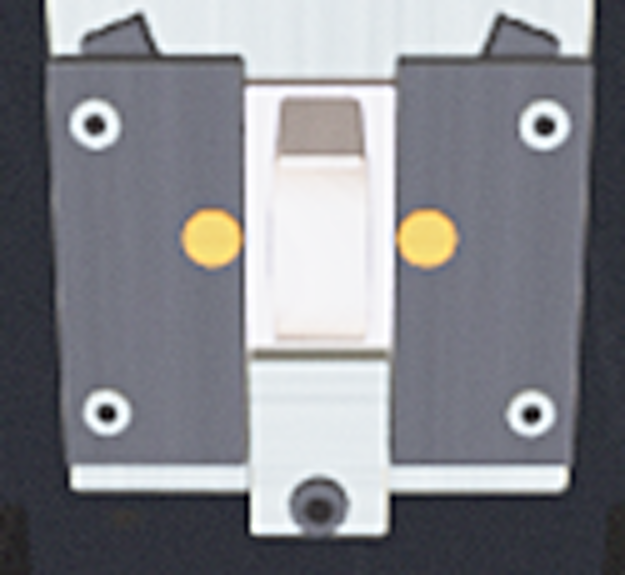

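```bash
python3 - <<'E'
import cv2,pickle
from h import *
O,a=pickle.load(open("fix.pkl","rb"));ex=np.array([np.cos(a),np.sin(a)]);ey=np.array([-ex[1],ex[0]])
c7=pickle.load(open("w7.pkl","rb"));t7=np.array([526.97,-66.19,219.83])
def edge(im,x,ya,yb):
    g=cv2.imread(im,0)[ya:yb,x-3:x+4].mean(1);i=int(g.argmin());  # dark rear face
    d=np.diff(g);j=int(d[i:].argmax())+i;return ya+j+.5,ya+int(d[:i+1].argmin())+.5
for n,tcp,x,ya,yb,z0 in [("pics/w4.png",[524.136,6.555,123.03],284,255,280,74.8),("pics/w5.png",None,300,255,285,10),("pics/w6.png",None,300,255,285,10),("pics/w7.png",t7,313,212,232,10)]:
    if n.endswith("w5.png"): tcp=np.r_[O+28.46*ex+0*ey,58.62]
    if n.endswith("w6.png"): tcp=np.r_[O+28.60*ex,58.6]
    c=dict(c7);c["position"]=c7["position"]-t7+np.array(tcp)
    if n.endswith("w5.png"): pass
    for xx in (x,x+4):
        e,b=edge(n,xx,ya,yb)
        f=lambda v,z:(onz(c,[(xx,v)],z)[0,:2]-O)@ex
        print(n,e,b,"top edge fx %.2f bottom fx %.2f"%(f(e,z0+8),f(b,z0)),"tcp fx %.2f"%((np.array(tcp)[:2]-O)@ex))
E
```

```text
pics/w4.png 267.5 262.5 top edge fx -83.86 bottom fx -83.31 tcp fx -65.39Traceback (most recent call last):
  File "<stdin>", line 14, in <module>
  File "<stdin>", line 7, in edge
ValueError: attempt to get argmax of an empty sequence
```

```bash
python3 - <<'E'
import cv2,pickle
from h import *
O,a=pickle.load(open("fix.pkl","rb"));ex=np.array([np.cos(a),np.sin(a)])
c7=pickle.load(open("w7.pkl","rb"));t7=np.array([526.97,-66.19,219.83])
for n,tcp,x,ya,yb in [("w5",np.r_[O+28.46*ex,58.62],299,256,276),("w6",np.r_[O+28.6*ex,58.6],299,256,276),("w7",t7,314,214,230)]:
    g=cv2.imread(f"pics/{n}.png",0)[ya:yb,x-1:x+3].mean(1);print(n,g.astype(int))
    d=np.diff(g);e=ya+d.argmax()+.5
    c=dict(c7);c["position"]=c7["position"]-t7+tcp
    if n=="w5": c["rotation"]=c7["rotation"]+[0.003*0,0,0]
    print(e,(onz(c,[(x,e)],18)[0,:2]-O)@ex)
E
```

```text
w5 [228 229 229 229 229 235 211 143 152 159 153 170 234 246 242 241 241 241
 241 241]
267.5 10.149628980430368
w6 [229 229 229 233 219 156 149 155 156 142 226 248 242 241 241 241 241 241
 241 241]
265.5 9.223564687554894
w7 [232 232 231 231 234 233 197 118 221 251 240 223 218 215 214 213]
221.5 9.132547654294633
```

```bash
python3 - <<'E'
import cv2,numpy as np
for n in ("w5","w6"):
    g=cv2.imread(f"pics/{n}.png",0).astype(np.float32)
    out=[]
    for x0,x1,y0,y1 in [(222,247,272,297),(399,424,272,297)]:
        p=np.clip(g[y0:y1,x0:x1]-150,0,None);out.append((p.sum(1)@np.arange(y0,y1))/p.sum())
    # subpixel foot rear-top edge & bottom edge; plate rear edge; lip front edge
    def sub(x,ya,yb,s,w=3):
        d=np.clip(s*np.diff(g[ya:yb,x-w:x+w+1].mean(1)),0,None);i=d.argmax();k=slice(max(i-1,0),i+2);return ya+.5+(d[k]@np.arange(len(d))[k])/d[k].sum()
    print(n,"screws",np.round(out,2),"foot top",round(sub(299,258,276,1,2),2),round(sub(347,258,276,1,2),2),"foot bottom",round(sub(299,258,270,-1,2),2),"plate rear",round(sub(320,8,25,1),2),"lip front",round(sub(270,248,266,-1),2),round(sub(380,248,266,-1),2))
E
```

```text
w5 screws [283.6  283.62] foot top 267.43 267.44 foot bottom 262.23 plate rear 14.25 lip front 255.1 255.06
w6 screws [283.21 283.38] foot top 265.71 265.7 foot bottom 260.41 plate rear 13.33 lip front 254.41 254.62
```

The foot's rear edge is at x of about 10, which fits the screw contact. Comparing pressed and released frames, though, it may have relaxed back about 0.5 mm. There's time for a gentle nudge with shut fingers behind the lug, which can't pull the bracket back when it withdraws.

Emit:
{"method": "carry_out", "body": {"rows": "0 0.65 0 0 0;0 0 0 0.5 0;0 0 0 1 0;0 0 0 1 0;0 0 0 1 0;0 0 0 0.9 0;0 0 0 0.6 0;0 0 0 0.25 0;0 0 0 0.08 0;0 0 0 0 0"}}

```text
clock: 23.3
eef_pos: [526.9, -46.9, 60.9]
tcp_rot: [3.141, 0.0, 1.614]
contact_force: [0.2, -0.5, 0.2]
opening: -0.003
```

```bash
python3 st.py; python3 - <<'E'
from rig import r
import cv2
cv2.imwrite("pics/w8.png",r.grab_frame("wrist"));print(r.sense()["opening"])
E
```

```text
t 23.30 tcp fx -11.91 fy 0.21 z 60.93 nose~31.1 yawerr 0.00 | F ex 0.48 ey 0.14 z 0.23 [ 0.07028182 -0.0743097   0.0258282 ]
0.002271449715629204
```

View pics/w8.png

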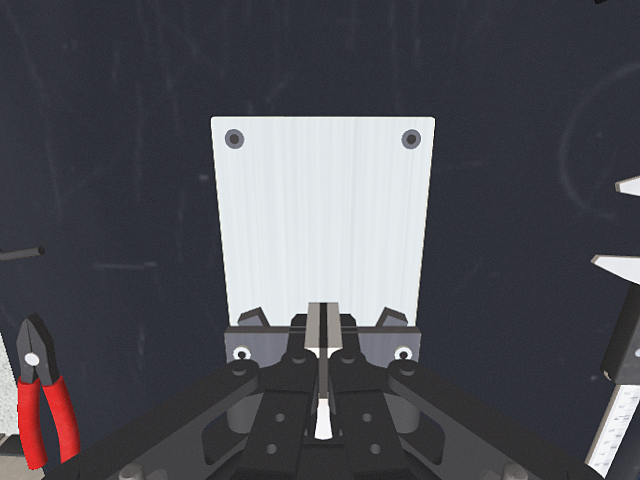

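Emit:
{"method": "carry_out", "body": {"rows": "0 -0.15 0 0 0;0 -0.1 0 0 0;0 -0.05 0 0 0;0 -0.02 0 0 0;0 0 0 0 0"}}

```text
clock: 23.98
eef_pos: [527.1, -56.5, 60.7]
tcp_rot: [-3.142, -0.0, 1.614]
contact_force: [-0.6, 0.2, 0.5]
opening: 0.001
```

```bash
python3 st.py
```

```text
t 23.98 tcp fx -2.31 fy -0.04 z 60.70 nose~40.7 yawerr -0.01 | F ex -0.21 ey -0.56 z 0.51 [-0.00641769  0.02420686 -0.02543223]
```

Emit:
{"method": "carry_out", "body": {"rows": "0 -0.02 0 0 0;0 -0.02 0 0 0;0 0 0 0 0"}}

```text
clock: 24.35
eef_pos: [527.2, -57.6, 60.7]
tcp_rot: [3.142, -0.0, 1.614]
contact_force: [-0.1, 0.0, 0.7]
opening: -0.001
```

```bash
python3 st.py
```

```text
t 24.35 tcp fx -1.14 fy -0.01 z 60.67 nose~41.9 yawerr 0.01 | F ex -0.05 ey -0.12 z 0.72 [-0.00150289 -0.00785091  0.03182711]
```

Emit:
{"method": "carry_out", "body": {"rows": "0 -0.02 0 0 0;0 -0.02 0 0 0;0 0 0 0 0"}}

```text
clock: 24.72
eef_pos: [527.2, -58.5, 60.7]
tcp_rot: [3.142, -0.0, 1.614]
contact_force: [1.0, 4.7, 0.7]
opening: 0.004
```

```bash
python3 st.py
```

```text
t 24.73 tcp fx -0.28 fy 0.01 z 60.71 nose~42.7 yawerr -0.01 | F ex -4.68 ey 1.16 z 0.69 [0.67342243 0.01861755 0.0138771 ]
```

Emit:
{"method": "carry_out", "body": {"rows": "0 -0.02 0 0 0;0 0 0 0 0"}}

```text
clock: 24.98
eef_pos: [527.1, -58.8, 60.7]
tcp_rot: [-3.141, -0.001, 1.614]
contact_force: [-0.3, 8.0, 2.6]
opening: -0.003
```

```bash
python3 st.py
```

```text
t 24.98 tcp fx 0.02 fy -0.08 z 60.75 nose~43.0 yawerr -0.02 | F ex -8.01 ey 0.07 z 2.55 [ 1.12052093  0.00328207 -0.06557112]
```

Emit:
{"method": "carry_out", "body": {"rows": "0 -0.02 0 0 0;0 0 0 0 0"}}

```text
clock: 25.22
eef_pos: [527.2, -59.0, 60.8]
tcp_rot: [-3.141, -0.001, 1.613]
contact_force: [0.3, 10.7, 2.6]
opening: -0.003
```

```bash
python3 st.py
```

```text
t 25.23 tcp fx 0.20 fy -0.05 z 60.84 nose~43.2 yawerr -0.03 | F ex -10.63 ey 0.75 z 2.65 [ 1.62031922  0.05177563 -0.05591749]
```

Emit:
{"method": "carry_out", "body": {"rows": "0 -0.02 0 0 0;0 0 0 0 0"}}

```text
clock: 25.48
eef_pos: [527.2, -59.2, 60.9]
tcp_rot: [-3.141, -0.002, 1.613]
contact_force: [-0.6, 13.1, 5.1]
opening: -0.0
```

```bash
python3 st.py
```

```text
t 25.48 tcp fx 0.43 fy -0.04 z 60.94 nose~43.4 yawerr -0.05 | F ex -13.10 ey -0.07 z 5.14 [ 2.12879634  0.14210854 -0.03397642]
```

The load climbs rigidly from first touch, so it was already home. I'll take it to about 17 N, hold, then withdraw.

Emit:
{"method": "carry_out", "body": {"rows": "0 -0.02 0 0 0;0 -0.01 0 0 0;0 0 0 0 0;0 0 0 0 0;0 0 0 0 0;0 0 0 0 0;0 0 0 0 0;0 0 0 0 0"}}

```text
clock: 26.48
eef_pos: [527.3, -59.5, 61.1]
tcp_rot: [-3.142, -0.003, 1.613]
contact_force: [-1.3, 17.4, 7.3]
opening: -0.003
```

```bash
python3 st.py
```

```text
t 26.48 tcp fx 0.72 fy 0.03 z 61.14 nose~43.7 yawerr -0.06 | F ex -17.39 ey -0.56 z 7.33 [ 2.86760655  0.21474882 -0.00454383]
```

Emit:
{"method": "carry_out", "body": {"rows": "0 0.05 0 0 0;0 0.05 0 0 0;0 0.15 0 0 0;0 0.25 0 0 0;0 0 0 -0.5 0;0 0 0 -1 0;0 0 0 -1 0;0 0 0 -1 0;0.6 -0.4 0 -1 0;0.6 -0.25 0 -0.8 0;0.6 0 0 0 0;0.6 0 0 0 0"}}

```text
clock: 27.98
eef_pos: [527.1, -65.9, 219.5]
tcp_rot: [-3.141, -0.0, 1.614]
contact_force: [-0.1, -0.8, -0.6]
opening: 0.6
```

```bash
python3 st.py; python3 - <<'E'
from rig import r
import cv2
from h import *
import pickle
O,a=pickle.load(open("fix.pkl","rb"));ex=np.array([np.cos(a),np.sin(a)])
c=r.get_calibration("wrist");im=r.grab_frame("wrist");cv2.imwrite("pics/w9.png",im)
g=cv2.cvtColor(im,cv2.COLOR_BGR2GRAY)
uv=proj(c,[np.r_[O+10*ex-np.array([0,0]),18]])[0];print(uv)
cv2.imwrite("pics/w9c.png",cv2.resize(im[205:320,260:385],(625,575),interpolation=2))
x=314;col=g[210:235,x-1:x+3].mean(1);e=210+np.diff(col).argmax()+.5
print(col.astype(int),e,(onz(c,[(x,e)],18)[0,:2]-O)@ex)
E
```

```text
t 27.98 tcp fx 7.10 fy -0.46 z 219.52 nose~50.1 yawerr -0.01 | F ex 0.83 ey -0.14 z -0.62 [0.01880335 0.00315606 0.0247582 ]
[323.31419831 222.81098606]
[233 232 232 232 232 233 233 232 233 236 224 163 202 245 245 227 211 207
 206 206 203 201 199 198 196] 222.5 9.693777984380059
```

View pics/w9.png

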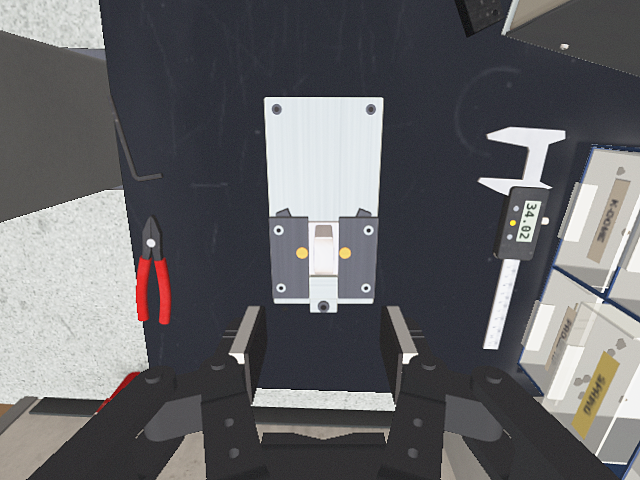

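The bracket stayed seated with its rear edge at x of about 9.7 (9.1 before the nudge), and the gripper is well clear of everything. Handing in.

```bash
python3 -c "
from rig import r
print(r.sign_off())"
```

```text
the job is handed in; nothing more can be done
None
```

The bracket is loaded in the fixture, pressed home against the stop and released. I handed the job in at about 28 s, with the gripper well clear.

- **Bracket choice:** I took the middle of three similar brackets, which measured about 60 x 50 mm. I gripped it by the lug, set it on the open end of the plate and slid it in. The toes dragged at about 3–4 N.
- **First press:** It met the screw with its nose at roughly x = 70 mm. I held about 18.3 N total on the tool for about 1 s. I put the force on the stop at roughly 12 N after subtracting estimated drag. The tool readings stayed below 25 N, so the stop was under its limit.
- **Second press:** After I let go, the pictures suggested the bracket had moved back about 0.5 mm. I pressed again from behind the lug with shut fingers, to about 17.4 N total for about 0.75 s. The force rose stiffly from first touch, so it was already at or very near home. I then backed straight off.
- **Last checks:** The foot's rear edge is at x ≈ 9.7 mm, against 9.1 mm before the second press and about 10.1 mm under the first press. Those differences are within roughly one pixel. The tool force reads zero, and nothing else visible in the last wrist picture had moved.

The stop force is inferred from the wrist reading, because the stop itself can't be measured. The drag while pressing is my estimate.

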